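Open the tight-lidded washer jar in the corner holder

TASK

Open the red-lidded square jar of sealing washers: stand it in the blue corner holder bolted to the bench and feel it go fully down onto the pad, so that the holder keeps it from turning, then unscrew the tight lid anticlockwise until the thread lets go. Lift the lid just clear and finish while still holding it: level, over the mouth, a finger's breadth or two above the rim, with the jar still fully down in the holder. Leave the other things lying where they are.

Things in the scene. Friction and masses are not known exactly. Their poses are not given: they have to be found in the camera images.
- jar: The jar to open: white plastic, square body 62 x 62 mm, 60 mm high, blank label with a red band on each face; on it a round neck. About 0.5 kg, full of copper washers. Starts upright on the bench, lid screwed on tight, 87 mm high in all. Origin: centre of the underside; z up, x and y square to the side faces. It may be carried by its lid or its body.
- lid: The jar's lid: red plastic, round, ribbed, 60 mm in diameter, 25.5 mm high, 0.09 kg. Origin: centre of its lower edge, z up. Screwed tight, the origin is 61.5 mm above the jar's underside, 1.5 mm above the jar's flat shoulder. A sprung rubber seal inside makes it tight: the first half of the turn takes about 0.4 to 0.9 N m, then it is easy.
- jar_mouth (a point): Centre of the jar's mouth, in the plane of the rim, 79 mm above the jar's underside. The thread is right-handed and steep: the lid comes free after 2.2 rad anticlockwise (seen from above) relative to the jar, usually two grips; it rises 8.5 mm meanwhile, after a level first 0.3 rad. Turning further does no harm; pulled up sooner it takes the jar along.
- holder: Corner holder, blue steel, fixed to the bench: base plate 126 x 100 x 4 mm, on it four upright L-shaped corners that stop the square jar from turning. 64.6 x 64.6 mm clear inside; upright faces end 30 mm above the bench, flared lips above them to 38 mm. Origin: centre of the plate's underside; x and y square to the corner faces. The jar fits in any of four quarter turns.
- holder_seat (a point): Centre of the black rubber pad on which the jar stands when fully down, 6 mm above the bench, 24 mm below the top of the upright faces; axes as the holder's.
- box_small_b: Bystander: small brown printed carton, 77 x 106 x 61 mm. Origin: centre of its underside.
- shaft_seal: Bystander: black shaft seal, flat ring 72 mm across, 10 mm thick. Origin: centre of its underside.
- bolt_m16: Bystander: steel bolt lying down, 28 x 89 x 24 mm. Origin: centre of its underside.
- spanner: Bystander: steel combination spanner lying flat, 256 mm long, 14 mm thick. Origin: centre of its underside.
- bearing_b: Bystander: ball bearing, 52 mm across, 15 mm thick. Origin: centre of its underside.
- marker_black: Bystander: felt marker lying down, 128 mm long, 18 mm thick. Origin: centre of its underside.
Not all that is in view belongs to the job. Several things have the shape of the lid; the one meant has the colours described above.

How it is judged:
On the way, in this order (a step that is already met when the one before it is completed fails the run):
1. the jar stands fully down in the holder with its lid still screwed on (horizontal distance between jar and holder_seat below 0.006 m and z of jar in the frame of holder_seat between -0.003 and 0.003 m and angle between jar's own z axis and vertical below 0.06 rad and z of lid in the frame of jar_mouth between -0.021 and -0.014 m), for 0.2 s.
2. the lid has come off its thread and is clear above the rim, with the jar still in the holder (horizontal distance between jar and holder_seat below 0.006 m and z of jar in the frame of holder_seat between -0.003 and 0.003 m and angle between jar's own z axis and vertical below 0.06 rad and z of lid in the frame of jar_mouth above 0.002 m and horizontal distance between lid and jar_mouth below 0.03 m), for 0.1 s.
At the end, for the whole second after the job is handed in: Jar upright and fully down in the holder (within 3 mm of the pad in height, 6 mm of its centre). Fingers hold the lid still, level within 0.2 rad, within 20 mm of the mouth's axis, lower edge 4 to 45 mm above the rim, not touching the jar; the robot does not touch the jar (horizontal distance between jar and holder_seat below 0.006 m and z of jar in the frame of holder_seat between -0.003 and 0.003 m and angle between jar's own z axis and vertical below 0.06 rad and z of lid in the frame of jar_mouth between 0.004 and 0.045 m and horizontal distance between lid and jar_mouth below 0.02 m and angle between lid's own z axis and vertical below 0.2 rad and contact force between the fingers and lid above 1 N and contact force between lid and jar below 0.05 N and contact force between each of the arm, the fingers and jar below 0.3 N and linear speed of each of lid, jar below 0.03 m/s); the arm keeps its last pose, push and grip.
It fails at once if a bystander is pushed more than 25 mm from its place (distance of any of box_small_b, shaft_seal, bolt_m16, spanner, bearing_b, marker_black from where it was at the start of the episode above 0.025 m).
It also fails if it takes over 53 s, if anything falls off the work surface, if the arm or the gripper's body presses on something with over 40 N, if the wrist force passes 120 N, or if a joint passes its speed limit or range.

ROBOT

A 6-joint arm with a two-finger parallel gripper is mounted at the origin on a cart in front of the work surface, level with it; the furniture and walls round the work are solid. World frame = base frame: x ahead of the robot, y to its left, z up, the work surface at z = 0. Lengths are in m, angles in rad, forces in N, time in s.
With the tool pointing down it reaches from about 0.3 to 0.875 m from the base axis. Payload 6.4 kg.
Tool frame: the origin (TCP) lies on the centre line of the jaws, within the pads' length; the fingertips stand 22 mm ahead of it and the grasp point (between the pads) lies 3 mm ahead of it; z points along the fingers, y is the line along which they close (so a half turn about z gives the same grasp; the last joint's range is limited). The gripper opens to 85 mm and grips with 20 to 120 N. Pads are 22 mm wide; open, the fingers measure 114 mm over their backs; the gripper's body (76 mm by 85 mm) begins 54 mm behind the grasp point. The pads swing forward as they close: fully open they stand 13 mm farther back than shut.
Start: joints at [-1.543, 0.181, 1.607, -0, 1.354, -0.206], TCP at [0.133, -0.559, 0.253] pointing down, gripper open.
Joint ranges: [-2.99, 2.99], [-0.89, 2.07], [0.3, 2.58], [-1.14, 4.28], [0, 2.63], [-3.12, 3.12]. Speed limits (rad/s): [2.57, 2.57, 3.01, 3.14, 3.14, 3.14].

INTERFACE

Orientations are given as a unit quaternion [w, x, y, z].
In Python, from bench import ctrl gives the robot as it stands. The module is installed in compiled form; this text tells all that it offers.
- The arm moves only by the tool servo_tool, never from a script. Its argument "commands" is a list of rows, each a list of 3 entries, a list of its own where there are three numbers: the shift along the tool's x, y, z in mm, then the turn about the tool's z in rad, then the finger opening in mm, from 0 to 85.4. In form: [[[dx, dy, dz], turn, jaw], ...]. A call has 1 to 20 rows; each row shifts and turns the commanded pose from where the row before left it, along the tool's axes as they then stand; what a row does not reach is not made up. A row lasts 1/8 s, in which the tool goes at most 62.5 mm and 10.7 degrees, less where a joint would pass 70% of its speed; a pose out of reach is approached as far as the arm can. A call with a gripper value outside its range is refused whole. The fingers move at their own pace and stop on an object; the grip force is fixed at half the most. Time passes only in rows, so rows that do not move let the fingers close. It gives the time, the measured TCP pose, the force, the opening and the grip force at its end, in the units of the state.
- ctrl.get_obs(): the state, without advancing time (a new reading comes with each control period).
- ctrl.camera(name): name is "side" or "top"; returns a dict with "color" (420x560x3 uint8, red, green, blue), "z_map" (420x560 float32, m along the optical axis (not along the pixel's ray), 0 where there is no reading), "fx", "fy", "cx", "cy" (pixels), "k1" (the pictures are not rectified: a ray, as slopes to the right and down, at radius r is drawn at 1 + k1 r^2 times it, then the intrinsics apply), "R" (3x3) and "t" (3): a world point X has camera coordinates R X + t. Camera axes: x right, y down, z forward; pixel columns grow to the right and rows downward; lengths in m; the calibration is good to about 2 mm. A picture is of the moment at which its call begins.
- ctrl.hand_in(): hands the job in; it is judged then, once.
The state is a dict: "time_s": time; "q": joint angles; "dq": joint speeds; "joint_efforts": joint torques, N m; "eef_pos": TCP position; "eef_rot": TCP orientation; "wrist_force": force on the tool from outside, world axes, zero at the start; "torque": the same for the moment, N m; "opening": opening from 0.0 (shut) to 1.0 (fully open); "grasp_force": force on a finger pad.
Only numpy, scipy, OpenCV 4.12 (cv2) and the standard library are available. Lean on these libraries where they do the work, as an engineer would, in place of code of your own. Each camera call takes 0.05 s, during which the arm holds its last target. There are 200 camera calls.

## Working session

There is one attempt and no reset: what is moved stays moved. The work goes in short steps, Python scripts to look and compute and a tool call to move; the robot and the scene stay as the last step left them, time stands still between calls to the robot, and variables do not carry over. Pictures are saved under pics/ and viewed, at most 10 in all, crops included, and the job is handed in when it is done.

Besides the shell and the picture viewer there is one more tool, called after ">>>" as a command line: name --argument value ..., lists and objects as JSON in quotes. servo_tool: Moves the arm, as the interface text tells. Its arguments: {"type":"object","properties":{"commands":{"type":"array"}},"required":["commands"]}

```bash
mkdir -p pics
python3 - <<'E'
from bench import ctrl
import cv2, numpy as np, pickle
d={}
for n in("top","side"):
    c=ctrl.camera(n); d[n]=c
    cv2.imwrite(f"pics/{n}0.png",c["color"][:,:,::-1])
    print(n,c["fx"],c["cx"],c["cy"],c["k1"],(-c["R"].T@c["t"]).round(3),c["R"].round(2).tolist())
pickle.dump(d,open("d0.pkl","wb"))
o=ctrl.get_obs();print(o)
E
```

```text
top 492.72841592279804 279.2699183335225 208.35296821103233 -0.014760937071794785 [0.231 0.027 1.465] [[-0.03, -1.0, 0.0], [-0.98, 0.03, -0.21], [0.21, -0.01, -0.98]]
side 395.0144778849802 277.0729529443992 208.05612804465844 -0.047463196349377325 [ 0.065 -0.932  0.712] [[0.9, -0.43, 0.01], [-0.21, -0.46, -0.86], [0.38, 0.77, -0.51]]
{'time_s': 0.1, 'q': array([-1.54330450e+00,  1.81466907e-01,  1.60788321e+00, -4.07601378e-05,
        1.35382122e+00, -2.06280101e-01]), 'dq': array([-3.53878422e-04, -2.89603974e-03, -3.50197089e-03, -1.07652822e-05,
       -1.51309615e-03,  2.90892943e-03]), 'joint_efforts': array([ 3.72230334e-04, -4.45879519e+01, -3.52235162e+01, -2.47075832e-04,
        4.17892355e-03,  2.39457870e-05]), 'eef_pos': array([ 0.13320141, -0.55888723,  0.25248612]), 'eef_rot': array([-7.87965465e-04,  9.93175787e-01,  1.16624325e-01,  5.06492066e-05]), 'wrist_force': array([0.18066645, 0.15131715, 0.10267626]), 'torque': array([0.02193694, 0.02953792, 0.05682857]), 'grasp_force': 0.0, 'opening': 1.000831695758264}
```

View pics/top0.png

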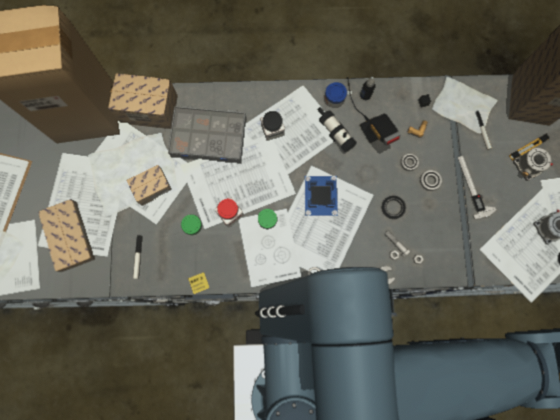

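View pics/side0.png

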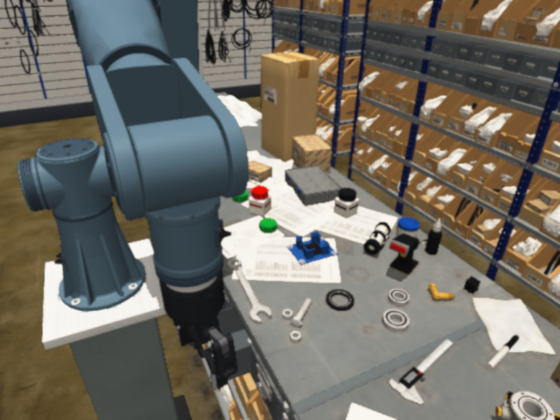

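```bash
cat > h.py <<'E'
import cv2, numpy as np
def ray(c,uv):
    uv=np.asarray(uv,float).reshape(-1,2)
    d=np.c_[(uv[:,0]-c["cx"])/c["fx"],(uv[:,1]-c["cy"])/c["fy"]]
    s=d.copy()
    for _ in range(8): s=d/(1+c["k1"]*(s**2).sum(1,keepdims=True))
    return np.c_[s,np.ones(len(s))]
def onplane(c,uv,z):
    o=-c["R"].T@c["t"]; r=ray(c,uv)@c["R"]
    return o+r*((z-o[2])/r[:,2])[:,None]
def cloud(c):
    h,w=c["z_map"].shape; u,v=np.meshgrid(np.arange(w),np.arange(h))
    r=ray(c,np.c_[u.ravel(),v.ravel()])*c["z_map"].reshape(-1,1)
    return ((r-c["t"])@c["R"]).reshape(h,w,3)
def blobs(m,amin=20):
    n,l,s,ce=cv2.connectedComponentsWithStats(m.astype(np.uint8))
    return [(ce[i],s[i],l==i) for i in range(1,n) if s[i,4]>amin]
def masks(c):
    hsv=cv2.cvtColor(c["color"],cv2.COLOR_RGB2HSV); H,S,V=[hsv[...,i].astype(int) for i in range(3)]
    return dict(red=((H<8)|(H>172))&(S>140)&(V>90), blue=(H>100)&(H<125)&(S>120)&(V>50))
E
python3 - <<'E'
import pickle
from h import *
d=pickle.load(open("d0.pkl","rb"))
for n in d:
    c=d[n]; P=cloud(c); M=masks(c)
    for k in M:
        for ce,s,m in blobs(M[k]):
            p=P[m]; 
            if not(0.1<np.median(p[:,0])<1.0 and abs(np.median(p[:,1]))<1): continue
            print(n,k,ce.round(1),s.tolist(),"zpct",np.percentile(p[:,2],[2,50,98]).round(3),"xy",np.median(p[:,:2],0).round(3), "lidplane",onplane(c,ce,.087)[0].round(4) if k=="red" else "")
            if k=="blue" and s[4]>150 and np.percentile(p[:,2],98)>.02:
                r=cv2.minAreaRect((p[:,:2]*1000).astype(np.float32)); print("   rect",r)
    sub=c["color"][160:240,180:360] if n=="top" else c["color"][170:275,220:350]
    cv2.imwrite(f"pics/{n}c.png",cv2.resize(sub,None,fx=4,fy=4,interpolation=cv2.INTER_CUBIC)[:,:,::-1])
a=cv2.imread("pics/topc.png");b=cv2.imread("pics/sidec.png")
w=max(a.shape[1],b.shape[1]); f=lambda i:cv2.copyMakeBorder(i,0,0,0,w-i.shape[1],cv2.BORDER_CONSTANT)
im=np.vstack([f(a),f(b)]); cv2.imwrite("pics/crop1.png",cv2.resize(im,None,fx=.8,fy=.8,interpolation=cv2.INTER_AREA))
# heights near the jar & holder
c=d["top"];P=cloud(c)
np.set_printoptions(linewidth=250)
print((P[196:230:1,212:248,2]*1000).round().astype(int))
E
```

```text
top red [393.2 139.6] [388, 137, 11, 6, 21] zpct [0.104 0.113 0.119] xy [ 0.716 -0.32 ] lidplane [ 0.724  -0.3274  0.087 ]
top red [227.2 208.5] [218, 199, 20, 20, 300] zpct [0.084 0.09  0.096] xy [0.53  0.164] lidplane [0.5306 0.1643 0.087 ]
top blue [335.7  92.1] [326, 83, 20, 19, 317] zpct [0.047 0.054 0.061] xy [ 0.896 -0.17 ] lidplane 
   rect ((575.7906494140625, -90.53070831298828), (61.28031921386719, 725.3112182617188), 75.99270629882812)
top blue [320.6 180.1] [311, 177, 20, 9, 122] zpct [-0.001  0.007  0.041] xy [ 0.629 -0.116] lidplane 
top blue [321.1 202.6] [306, 181, 31, 34, 360] zpct [-0.     0.007  0.043] xy [ 0.545 -0.111] lidplane 
   rect ((420.88702392578125, -73.8862075805664), (105.24925231933594, 416.3370056152344), 76.16888427734375)
side red [259.3 192.1] [251, 186, 17, 13, 183] zpct [0.064 0.085 0.089] xy [0.53  0.151] lidplane [0.5258 0.1439 0.087 ]
side red [398.  247.8] [391, 243, 15, 11, 90] zpct [0.098 0.107 0.114] xy [ 0.718 -0.324] lidplane [ 0.7392 -0.3021  0.087 ]
side blue [408.2 223.6] [398, 217, 22, 14, 235] zpct [-0.928  0.052  0.055] xy [ 0.893 -0.18 ] lidplane 
   rect ((1531.8896484375, 413.5686340332031), (1791.042724609375, 64.48968505859375), 42.881019592285156)
side blue [310.7 248.6] [290, 232, 42, 31, 635] zpct [0.001 0.006 0.037] xy [ 0.572 -0.116] lidplane 
   rect ((334.89361572265625, -495.9005126953125), (1025.6224365234375, 122.74935150146484), 57.261024475097656)
[[ 5  7  6 ...  1  5  2]
 [ 2 -4  6 ...  5  1  6]
 [ 6  2  3 ...  5  8  4]
 ...
 [ 2  3 11 ...  1 -1 -2]
 [ 3  3  0 ...  0  2 10]
 [ 1 -3 -1 ...  4 -2  5]]
```

View pics/crop1.png

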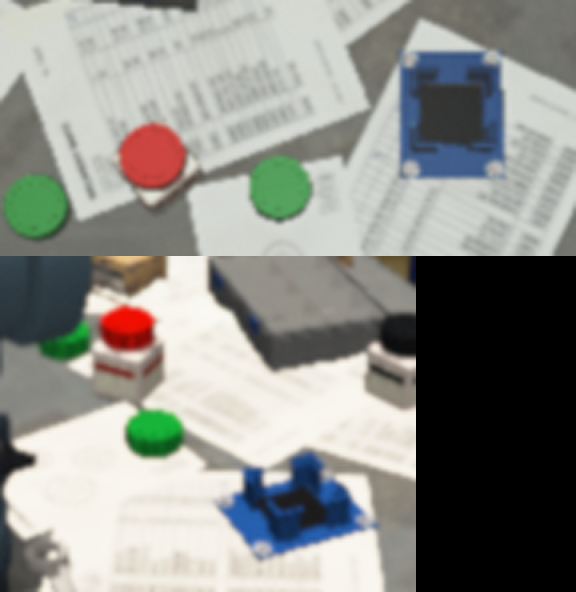

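The lid-shaped things in the top view are red (227,208), green (191,224) and (267,218), black (272,121) and blue (336,92). Only the red one has the described colour and sits on a white square body with red bands (side view 259,192). The holder is at top (321,195).

```bash
cat >> h.py <<'E'
def px(c,X):
    p=np.atleast_2d(X)@c["R"].T+c["t"]; s=p[:,:2]/p[:,2:]; s=s*(1+c["k1"]*(s**2).sum(1,keepdims=True))
    return s*[c["fx"],c["fy"]]+[c["cx"],c["cy"]]
def square(cx,cy,yaw,w,h,z):
    a=np.array([[-w,-h],[w,-h],[w,h],[-w,h]])/2; R=np.array([[np.cos(yaw),-np.sin(yaw)],[np.sin(yaw),np.cos(yaw)]])
    return np.c_[a@R.T+[cx,cy],np.full(4,z)]
E
python3 - <<'E'
import pickle
from h import *
d=pickle.load(open("d0.pkl","rb")); c=d["top"]; P=cloud(c); hsv=cv2.cvtColor(c["color"],cv2.COLOR_RGB2HSV)
# holder: blue or dark in the plate window
H,S,V=[hsv[...,i].astype(int) for i in range(3)]
m=((H>95)&(H<130)&(S>90)); m[:170]=m[220:]=0; m[:,:295]=m[:,345:]=0
m=cv2.morphologyEx(m.astype(np.uint8),cv2.MORPH_CLOSE,np.ones((9,9)))
cn=max(cv2.findContours(m,cv2.RETR_EXTERNAL,cv2.CHAIN_APPROX_NONE)[0],key=cv2.contourArea)[:,0]
q=onplane(c,cn,.004)[:,:2]*1000
r=cv2.minAreaRect(q.astype(np.float32)); print("holder",r)
hb=cv2.boxPoints(r)/1000
# pad: dark inside
pm=(V<60)&(m>0); ys,xs=np.nonzero(pm); print("dark centre",onplane(c,[xs.mean(),ys.mean()],.006)[0].round(4),pm.sum())
# lid: centre from hull circle
red=masks(c)["red"]; red[:, :205]=0; red[:,250:]=0; red[:190]=0;red[235:]=0
cn=max(cv2.findContours(red.astype(np.uint8),cv2.RETR_EXTERNAL,cv2.CHAIN_APPROX_NONE)[0],key=cv2.contourArea)[:,0]
q=onplane(c,cn,.087)[:,:2]; ce,ra=cv2.minEnclosingCircle((q*1000).astype(np.float32)); print("lid circ",ce,ra)
L=np.array([.5306,.1643])
win=np.zeros_like(red);win[192:236,205:255]=1
sh=win&~red&(P[...,2]>.048)&(P[...,2]<.075)&(S<90)
v,u=np.nonzero(sh); X=onplane(c,np.c_[u,v],.06)[:,:2]; print(len(X))
best=[]
for a in np.radians(np.arange(0,90,1)):
    R=np.array([[np.cos(a),np.sin(a)],[-np.sin(a),np.cos(a)]]); y=np.abs((X-L)@R.T).max(1)
    best.append((np.clip(y-.031,0,None).sum(),np.degrees(a)))
best.sort(); print(best[:6]); yaw=np.radians(best[0][1])
im=[]
for n,(x0,y0,w,h) in (("top",(200,185,60,55)),("side",(235,175,50,55))):
    c=d[n];s=8 if n=="top" else 8
    g=cv2.resize(c["color"][y0:y0+h,x0:x0+w],None,fx=s,fy=s,interpolation=cv2.INTER_CUBIC)[:,:,::-1].copy()
    for z in(.0,.06):
        p=(px(c,square(*L,yaw,.062,.062,z))-[x0,y0]+.5)*s
        cv2.polylines(g,[p.round().astype(np.int32)],True,(255,0,255) if z else (0,200,0),1)
    im.append(g[:,:400])
im=np.hstack(im); cv2.imwrite("pics/fit1.png",im); print(im.shape)
E
```

```text
holder ((581.105224609375, -112.40293884277344), (95.42496490478516, 116.1261215209961), 88.28489685058594)
dark centre [nan nan nan] 0
lid circ (530.9718627929688, 164.31471252441406) 28.293325424194336
121
[(np.float64(0.011710754790093689), np.float64(39.0)), (np.float64(0.012038773075097018), np.float64(38.0)), (np.float64(0.012393820154375457), np.float64(40.0)), (np.float64(0.012875447281864915), np.float64(37.0)), (np.float64(0.0145808072684946), np.float64(41.0)), (np.float64(0.014647558281485236), np.float64(36.0))]
(440, 800, 3)<stdin>:13: RuntimeWarning: Mean of empty slice.
  ret = ret.dtype.type(ret / rcount)
```

View pics/fit1.png

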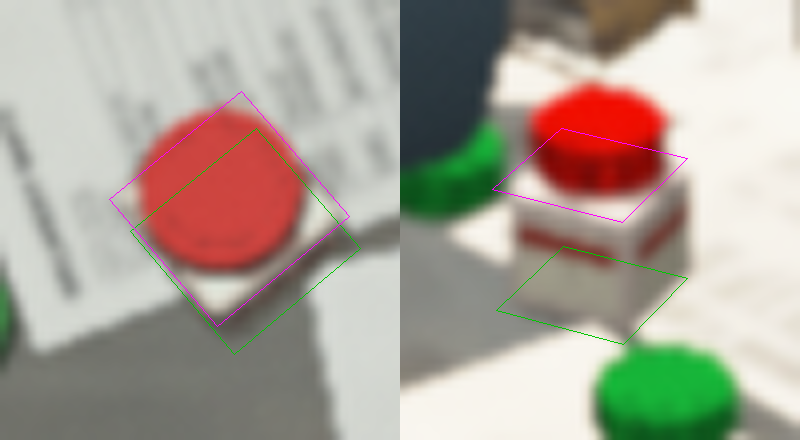

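Run:
```python
import pickle
from h import *
d=pickle.load(open("d0.pkl","rb")); c=d["side"]
f=lambda p:[235+(p[0]-400)/8-.5,175+p[1]/8-.5]
for z,pts in((0,[(513,290),(632,335),(690,270)]),(.06,[(515,203),(630,228),(690,180)])):
    X=onplane(c,[f(p) for p in pts],z)[:,:2]; e=np.diff(X,axis=0)
    print(z,X.round(4).tolist(),"len",np.hypot(*e.T).round(4),"ang",np.degrees(np.arctan2(e[:,1],e[:,0])).round(1),"centre",((X[0]+X[2])/2).round(4))
# lid top ellipse: two view triangulation of lid top centre in side
print("side lid top (598,123):",onplane(c,f((598,123)),.087)[0].round(4))
t=d["top"]; g=lambda p:[200+p[0]/8-.5,185+p[1]/8-.5]
print("top lid (222,189):",onplane(t,g((222,189)),.087)[0].round(4))
# side-view vertical extent of the jar against white: print saturation/brightness rows
print("side Vchan"); print(cv2.cvtColor(c["color"],cv2.COLOR_RGB2GRAY)[196:222,244:276].tolist().__str__().replace("],","]\n"))
print("top gray"); print(cv2.cvtColor(t["color"],cv2.COLOR_RGB2GRAY)[206:232,212:248].tolist().__str__().replace("],","]\n"))
# holder
H,S,V=[cv2.cvtColor(t["color"],cv2.COLOR_RGB2HSV)[...,i].astype(int) for i in range(3)]
for th in(60,90):
    m=((H>90)&(H<135)&(S>th));m[:170]=m[220:]=0; m[:,:300]=m[:,342:]=0
    m=cv2.morphologyEx(m.astype(np.uint8),cv2.MORPH_CLOSE,np.ones((13,13)))
    cn=max(cv2.findContours(m,cv2.RETR_EXTERNAL,cv2.CHAIN_APPROX_NONE)[0],key=cv2.contourArea)[:,0]
    print("holder",th,cv2.minAreaRect((onplane(t,cn,.004)[:,:2]*1000).astype(np.float32)),cn.min(0),cn.max(0))
# black pad
g=cv2.cvtColor(t["color"],cv2.COLOR_RGB2GRAY); m=np.zeros_like(g);m[180:210,308:334]=(g[180:210,308:334]<45)
for ce,s,_ in blobs(m,30): print("pad",ce,s,onplane(t,ce,.006)[0].round(4))
```

```text
0 [[0.5003, 0.1817], [0.5325, 0.1255], [0.5784, 0.1652]] len [0.0647 0.0606] ang [-60.1  40.9] centre [0.5393 0.1734]
0.06 [[0.4914, 0.1538], [0.5269, 0.1143], [0.5671, 0.1416]] len [0.0531 0.0486] ang [-48.1  34.2] centre [0.5293 0.1477]
side lid top (598,123): [0.5319 0.1586 0.087 ]
top lid (222,189): [0.5316 0.1641 0.087 ]
side Vchan
[[77, 69, 69, 85, 120, 158, 184, 174, 119, 67, 49, 48, 49, 46, 44, 46, 54, 57, 48, 46, 46, 50, 57, 92, 153, 200, 218, 232, 242, 245, 245, 244]
 [63, 59, 61, 85, 134, 192, 226, 222, 178, 112, 69, 55, 52, 47, 43, 47, 55, 55, 49, 48, 55, 66, 82, 115, 157, 179, 183, 217, 240, 244, 244, 242]
 [59, 58, 61, 89, 148, 208, 234, 236, 218, 172, 120, 89, 75, 67, 60, 60, 66, 69, 68, 72, 85, 105, 121, 134, 142, 141, 152, 208, 240, 244, 242, 241]
 [60, 63, 77, 112, 155, 194, 218, 226, 221, 203, 175, 145, 126, 118, 118, 117, 120, 125, 128, 133, 144, 157, 161, 145, 128, 120, 140, 203, 238, 243, 242, 241]
 [78, 101, 134, 170, 182, 171, 175, 184, 189, 191, 191, 180, 170, 174, 188, 194, 198, 204, 207, 205, 198, 188, 171, 141, 120, 110, 127, 197, 237, 242, 241, 241]
 [135
[... 7592 characters left out ...]
7, 117, 117, 117, 118, 119, 134, 173, 208, 215, 214, 214, 215, 214, 213]
 [115, 115, 116, 115, 115, 116, 116, 117, 117, 117, 118, 116, 116, 116, 117, 118, 117, 118, 116, 117, 117, 117, 119, 117, 119, 118, 117, 125, 162, 206, 214, 214, 213, 214, 214, 213]
 [117, 117, 117, 117, 117, 116, 117, 118, 119, 119, 119, 119, 118, 120, 118, 118, 118, 119, 118, 118, 118, 118, 118, 118, 118, 116, 115, 121, 159, 205, 214, 213, 213, 213, 213, 213]]
holder 60 ((581.1375122070312, -113.08715057373047), (97.21149444580078, 122.40440368652344), 88.2843246459961) [305 176] [337 215]
holder 90 ((581.105224609375, -112.40293884277344), (95.42496490478516, 116.1261215209961), 88.28489685058594) [305 177] [336 214]
```

The jar is the red-lidded one, at about (0.533, 0.163) with yaw about 39°. The holder is at about (0.581, -0.113) with yaw about -2°. I'll move over the jar and turn to square with its faces.

>>> servo_tool --commands '[[[17, -19, 0], 0, 85], [[35, -38, 0], 0, 85], [[35, -38, 0], 0, 85], [[35, -38, 0], 0, 85], [[35, -38, 0], 0, 85], [[35, -38, 0], 0, 85], [[35, -38, 0], 0, 85], [[35, -38, 0], 0, 85], [[35, -38, 0], 0, 85], [[35, -38, 0], 0, 85], [[35, -38, 0], 0, 85], [[35, -38, 0], 0, 85], [[35, -38, 0], 0, 85], [[35, -38, 0], 0, 85], [[35, -38, 0], 0, 85], [[35, -38, 0], 0, 85], [[15, -19, 0], 0, 85]]'

```text
time_s: 2.22
eef_pos: [0.5346, 0.1635, 0.2526]
eef_rot: [-0.0, 0.993, 0.118, -0.0]
wrist_force: [-0.9, -0.8, -0.4]
opening: 0.999
grasp_force: 0.0
```

>>> servo_tool --commands '[[[0, 0, 0], -0.18, 85], [[0, 0, 0], -0.18, 85], [[0, 0, 0], -0.18, 85], [[0, 0, 0], -0.18, 85], [[0, 0, 0], -0.18, 85], [[0, 0, 0], -0.18, 85], [[0, 0, 0], -0.18, 85], [[0, 0, 0], -0.18, 85], [[0, 0, 0], -0.18, 85], [[0, 0, 0], -0.18, 85], [[0, 0, 0], -0.18, 85], [[0, 0, 0], -0.04, 85], [[0, 0, 0], 0, 85]]'

```text
time_s: 3.85
eef_pos: [0.5339, 0.1611, 0.2529]
eef_rot: [-0.0, 0.43, 0.903, -0.0]
wrist_force: [-0.9, -0.0, 0.6]
opening: 1.001
grasp_force: 0.0
```

>>> servo_tool --commands '[[[0, 0, 30], 0, 85], [[0, 0, 40], 0, 85], [[0, 0, 40], 0, 85], [[0, 0, 30], 0, 85], [[0, 0, 25], 0, 85], [[0, 0, 20], 0, 85], [[0, 0, 12], 0, 85], [[0, 0, 0], 0, 85]]'

```text
time_s: 4.85
eef_pos: [0.5336, 0.1611, 0.0555]
eef_rot: [-0.001, 0.43, 0.903, -0.0]
wrist_force: [0.3, -0.3, -0.7]
opening: 1.0
grasp_force: 0.0
```

Run:
```python
from bench import ctrl
import cv2
o=[]
for n,(x,y) in(("top",(205,185)),("side",(230,165))):
    c=ctrl.camera(n)["color"][y:y+60,x:x+50]; o.append(cv2.resize(c,None,fx=8,fy=8,interpolation=cv2.INTER_CUBIC))
cv2.imwrite("pics/g1.png",cv2.hconcat(o)[:,:,::-1])
```

```text
(no output)
```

View pics/g1.png

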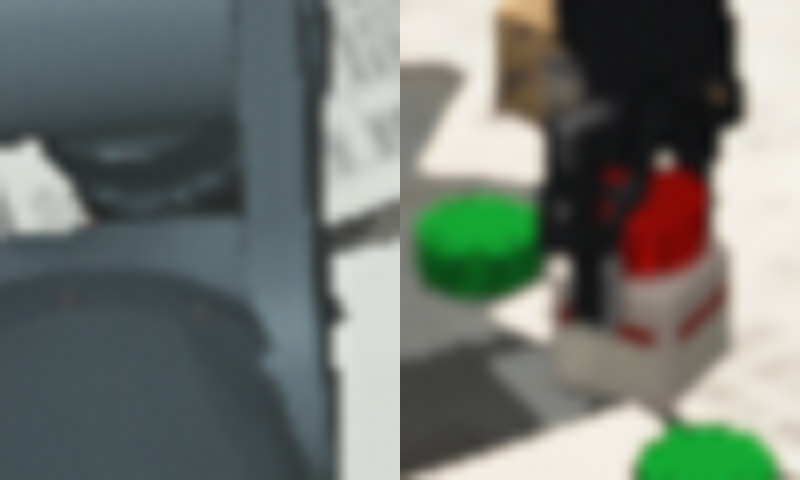

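The side crop shows the near finger (590,270) in front of the jar's left face and the jar between the jaws. The arm hides the top view. I'll close to centre the jar, open, turn a quarter, and grip across the other faces.

>>> servo_tool --commands '[[[0, 0, 0], 0, 70], [[0, 0, 0], 0, 55], [[0, 0, 0], 0, 55], [[0, 0, 0], 0, 55], [[0, 0, 0], 0, 55]]'

```text
time_s: 5.58
eef_pos: [0.5357, 0.1615, 0.0581]
eef_rot: [0.001, 0.43, 0.903, 0.001]
wrist_force: [-0.0, 1.9, 5.2]
opening: 0.715
grasp_force: 66.5
```

>>> servo_tool --commands '[[[0, 0, 0], 0, 85], [[0, 0, 0], 0, 85], [[0, 0, 0], 0, 85], [[0, 0, 0], 0, 85], [[0, 0, -30], 0, 85], [[0, 0, -20], 0, 85], [[0, 0, 0], 0, 85]]'

```text
time_s: 6.45
eef_pos: [0.5355, 0.1613, 0.1078]
eef_rot: [0.002, 0.429, 0.903, 0.001]
wrist_force: [0.3, -1.1, -0.4]
opening: 0.998
grasp_force: 0.0
```

>>> servo_tool --commands '[[[0, 0, 0], 0.18, 85], [[0, 0, 0], 0.18, 85], [[0, 0, 0], 0.18, 85], [[0, 0, 0], 0.18, 85], [[0, 0, 0], 0.18, 85], [[0, 0, 0], 0.18, 85], [[0, 0, 0], 0.18, 85], [[0, 0, 0], 0.18, 85], [[0, 0, 0], 0.13, 85], [[0, 0, 0], 0, 85], [[0, 0, 25], 0, 85], [[0, 0, 20], 0, 85], [[0, 0, 6], 0, 85], [[0, 0, 0], 0, 85]]'

```text
time_s: 8.2
eef_pos: [0.5339, 0.1611, 0.0549]
eef_rot: [-0.0, 0.942, 0.336, -0.0]
wrist_force: [0.1, 0.4, -0.4]
opening: 0.992
grasp_force: 0.0
```

>>> servo_tool --commands '[[[0, 0, 0], 0, 70], [[0, 0, 0], 0, 55], [[0, 0, 0], 0, 55], [[0, 0, 0], 0, 55], [[0, 0, 0], 0, 55], [[0, 0, -20], 0, 55], [[0, 0, -40], 0, 55], [[0, 0, 0], 0, 55]]'

```text
time_s: 9.2
eef_pos: [0.5366, 0.1613, 0.1182]
eef_rot: [0.001, 0.942, 0.335, 0.003]
wrist_force: [1.4, 0.3, -5.6]
opening: 0.711
grasp_force: 67.8
```

>>> servo_tool --commands '[[[0, 0, -10], 0.09, 55], [[0, 0, -10], 0.178, 55], [[0, 0, 0], 0.178, 55], [[0, 0, 0], 0.178, 55], [[0, 0, 0], 0.089, 55], [[3.5, 20, 0], 0, 55], [[7, 36, 0], 0, 55], [[7, 36, 0], 0, 55], [[7, 36, 0], 0, 55], [[7, 36, 0], 0, 55], [[7, 36, 0], 0, 55], [[7, 36, 0], 0, 55], [[5, 24, 0], 0, 55], [[2, 13, 0], 0, 55], [[0, 0, 0], 0, 55], [[0, 0, 0], 0, 55]]'

```text
time_s: 11.2
eef_pos: [0.5784, -0.1121, 0.135]
eef_rot: [-0.0, 1.0, -0.014, -0.0]
wrist_force: [0.1, -0.3, -5.0]
opening: 0.711
grasp_force: 67.6
```

Run:
```python
from bench import ctrl
import cv2,pickle
from h import *
c=ctrl.camera("side"); pickle.dump(c,open("d1.pkl","wb")); o=ctrl.get_obs(); print(o["eef_pos"],o["eef_rot"])
x,y,s=270,180,8
g=cv2.resize(c["color"][y:y+75,x:x+80],None,fx=s,fy=s,interpolation=cv2.INTER_CUBIC)[:,:,::-1].copy()
for cx,cy,a,w,h,z in((.581,-.113,-.03,.126,.1,.004),(.581,-.113,-.03,.0646,.0646,.038)):
    p=(px(c,square(cx,cy,a,w if w!=.126 else .1,h if h!=.1 else .126,z))-[x,y]+.5)*s; cv2.polylines(g,[p.round().astype(np.int32)],True,(0,255,255),1)
    p=(px(c,square(cx,cy,a,.126,.1,.004))-[x,y]+.5)*s; cv2.polylines(g,[p.round().astype(np.int32)],True,(0,0,255),1)
e=o["eef_pos"]
for z in(e[2]-.058,e[2]+.002):
    p=(px(c,square(e[0],e[1],-.03,.062,.062,z))-[x,y]+.5)*s; cv2.polylines(g,[p.round().astype(np.int32)],True,(255,0,255),1)
cv2.imwrite("pics/h1.png",g)
```

```text
[ 0.57849253 -0.11203136  0.13511184] [-2.91516865e-04  9.99902751e-01 -1.39407254e-02 -2.43868015e-04]
```

View pics/h1.png

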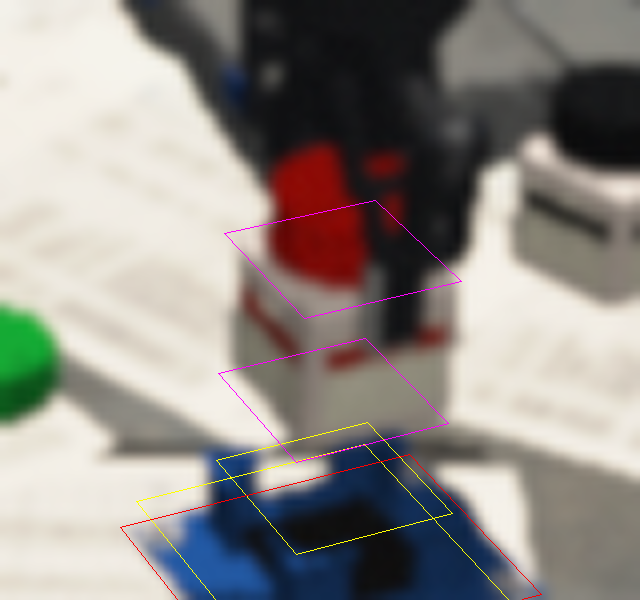

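Run:
```python
import pickle
from h import *
d=pickle.load(open("d0.pkl","rb")); c=d["side"]
H,S,V=[cv2.cvtColor(c["color"],cv2.COLOR_RGB2HSV)[...,i].astype(int) for i in range(3)]
m=((H>95)&(H<130)&(S>100));m[:225]=m[275:]=0;m[:,:280]=m[:,345:]=0
cn=max(cv2.findContours(m.astype(np.uint8),cv2.RETR_EXTERNAL,cv2.CHAIN_APPROX_NONE)[0],key=cv2.contourArea)
h=cv2.convexHull(cn)[:,0]; 
L,R,B=h[h[:,0].argmin()],h[h[:,0].argmax()],h[h[:,1].argmax()]
print("obs L,B,R",L,B,R,"world",onplane(c,[L,B,R],.004).round(4).tolist())
print("pred",px(c,square(.581,-.113,-.03,.126,.1,.004)).round(1).tolist())
x,y,s=270,215,10
g=cv2.resize(c["color"][y:y+60,x:x+80],None,fx=s,fy=s,interpolation=cv2.INTER_CUBIC)[:,:,::-1].copy()
for w,hh,z,col in((.126,.1,.004,(0,0,255)),(.0646,.0646,.03,(0,255,255)),(.0646,.0646,.006,(0,255,0))):
    p=(px(c,square(.581,-.113,-.03,w,hh,z))-[x,y]+.5)*s; cv2.polylines(g,[p.round().astype(np.int32)],True,col,1)
c=d["top"];x,y,s=295,165,6
p0=cv2.resize(c["color"][y:y+60,x:x+55],None,fx=10,fy=10,interpolation=cv2.INTER_CUBIC)[:,:,::-1].copy()
for w,hh,z,col in((.126,.1,.004,(0,0,255)),(.0646,.0646,.03,(0,255,255)),(.0646,.0646,.006,(0,255,0))):
    p=(px(c,square(.581,-.113,-.03,w,hh,z))-[x,y]+.5)*10; cv2.polylines(p0,[p.round().astype(np.int32)],True,col,1)
g=cv2.resize(np.hstack([p0,g]),(800,356),interpolation=cv2.INTER_AREA); cv2.imwrite("pics/hold.png",g)
```

```text
obs L,B,R [290 250] [307 262] [332 249] world [[0.5239, -0.0893, 0.004], [0.5418, -0.1613, 0.004], [0.6415, -0.1381, 0.004]]
pred [[299.2, 264.3], [337.1, 253.8], [320.6, 236.2], [284.5, 245.3]]
```

View pics/hold.png

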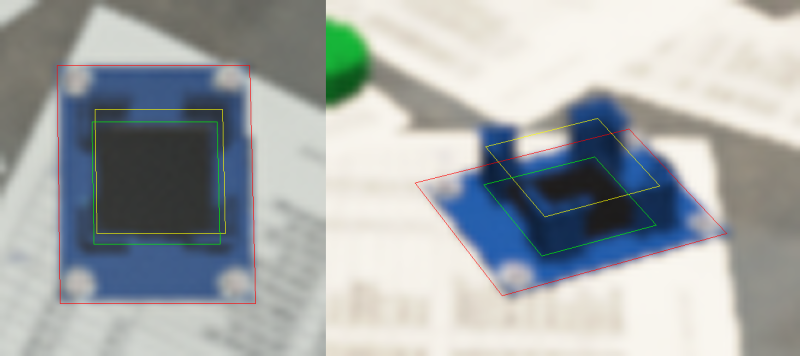

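Jar is held (5.3 N weight). Both views fit the holder within a pixel at about (0.582, -0.1125), yaw about -1.7°. I'll correct slightly and go down.

>>> servo_tool --commands '[[[2.5, 0.5, 10], 0, 55], [[0, 0, 15], 0, 55], [[0, 0, 8], 0, 55], [[0, 0, 4], 0, 55], [[0, 0, 3], 0, 55], [[0, 0, 3], 0, 55], [[0, 0, 0], 0, 55]]'

```text
time_s: 12.12
eef_pos: [0.5812, -0.1139, 0.0923]
eef_rot: [-0.0, 1.0, -0.015, -0.0]
wrist_force: [-0.2, 0.1, -5.0]
opening: 0.713
grasp_force: 67.5
```

>>> servo_tool --commands '[[[0, 0, 2], 0, 55], [[0, 0, 2], 0, 55], [[0, 0, 2], 0, 55]]'

```text
time_s: 12.5
eef_pos: [0.5815, -0.1135, 0.0867]
eef_rot: [-0.0, 1.0, -0.015, 0.0]
wrist_force: [0.5, 2.4, -2.8]
opening: 0.709
grasp_force: 67.8
```

>>> servo_tool --commands '[[[0, -0.5, 2], 0, 55], [[0, -0.5, 2], 0, 55], [[0, 0, 2], 0, 55]]'

```text
time_s: 12.88
eef_pos: [0.5811, -0.1129, 0.0798]
eef_rot: [0.0, 1.0, -0.015, -0.0]
wrist_force: [0.3, 1.0, -3.7]
opening: 0.712
grasp_force: 67.7
```

Sliding in freely.

>>> servo_tool --commands '[[[0, 0, 2], 0, 55], [[0, 0, 2], 0, 55], [[0, 0, 2], 0, 55], [[0, 0, 2], 0, 55], [[0, 0, 2], 0, 55], [[0, 0, 1], 0, 55]]'

```text
time_s: 13.62
eef_pos: [0.5811, -0.1129, 0.0691]
eef_rot: [-0.0, 1.0, -0.015, -0.0]
wrist_force: [0.6, 0.6, -5.0]
opening: 0.71
grasp_force: 67.7
```

>>> servo_tool --commands '[[[0, 0, 2], 0, 55], [[0, 0, 2], 0, 55], [[0, 0, 2], 0, 55], [[0, 0, 1], 0, 55]]'

```text
time_s: 14.12
eef_pos: [0.5812, -0.1129, 0.0626]
eef_rot: [-0.0, 1.0, -0.015, -0.0]
wrist_force: [-5.2, 0.7, 4.2]
opening: 0.71
grasp_force: 68.7
```

>>> servo_tool --commands '[[[0, 0, 2], 0, 55], [[0, 0, 2], 0, 55], [[0, 0, 0], 0, 55]]'

```text
time_s: 14.5
eef_pos: [0.5812, -0.1129, 0.0625]
eef_rot: [0.0, 1.0, -0.014, -0.001]
wrist_force: [-18.4, 4.2, 32.0]
opening: 0.717
grasp_force: 72.1
```

>>> servo_tool --commands '[[[0, 0, -4], 0, 55], [[0, 0, 0], 0, 85], [[0, 0, 0], 0, 85], [[0, 0, 0], 0, 85], [[0, 0, 0], 0, 85], [[0, 0, 0], 0, 85], [[0, 0, -15], 0, 85], [[0, 0, -14], 0, 85], [[0, 0, 0], 0, 85]]'

```text
time_s: 15.62
eef_pos: [0.5827, -0.1134, 0.0937]
eef_rot: [0.001, 1.0, -0.015, 0.002]
wrist_force: [-0.2, -0.7, -0.4]
opening: 0.995
grasp_force: 0.0
```

Run:
```python
from bench import ctrl
import cv2
c=ctrl.camera("side");o=ctrl.get_obs();print(o["q"],o["eef_pos"])
cv2.imwrite("pics/s2.png",cv2.resize(c["color"][180:275,260:350],None,fx=6,fy=6,interpolation=cv2.INTER_CUBIC)[:,:,::-1])
```

```text
[-3.92007009e-01  4.06946030e-01  1.67496470e+00  2.55460729e-05
  1.05714241e+00  1.20792104e+00] [ 0.5820469  -0.11314348  0.09267434]
```

View pics/s2.png

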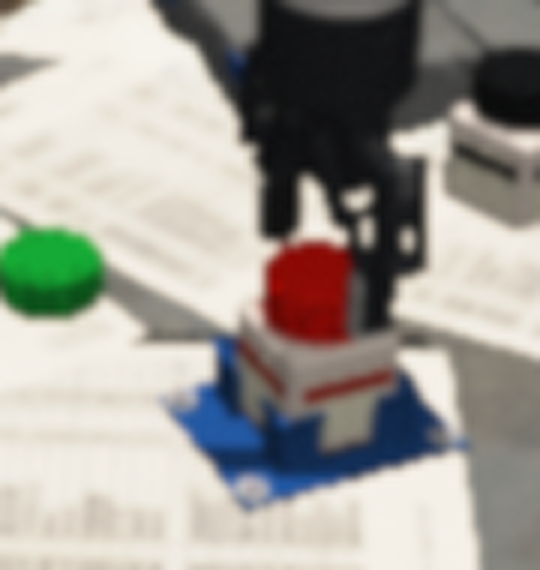

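The jar is upright in the holder, with its red lid at (310,290). I'll turn the open jaws clockwise to gain wrist range, then grip the lid.

>>> servo_tool --commands '[[[0, 0, 0], 0.175, 85], [[0, 0, 0], 0.175, 85], [[0, 0, 0], 0.175, 85], [[0, 0, 0], 0.175, 85], [[0, 0, 0], 0.175, 85], [[0, 0, 0], 0.175, 85], [[0, 0, 0], 0.175, 85], [[0, 0, 0], 0.175, 85], [[0, 0, 0], 0.15, 85], [[0, 0, 0], 0, 85]]'

```text
time_s: 16.92
eef_pos: [0.5809, -0.1127, 0.0909]
eef_rot: [-0.0, -0.705, 0.71, 0.0]
wrist_force: [0.4, -0.3, -0.1]
opening: 0.998
grasp_force: 0.0
```

>>> servo_tool --commands '[[[0, 0, 0], 0, 65], [[0, 0, 0], 0, 50], [[0, 0, 0], 0, 50], [[0, 0, 0], 0, 50], [[0, 0, 0], 0, 50]]'

```text
time_s: 17.55
eef_pos: [0.5819, -0.113, 0.0918]
eef_rot: [0.0, -0.704, 0.71, -0.001]
wrist_force: [2.6, 1.5, 3.4]
opening: 0.688
grasp_force: 64.9
```

```bash
python3 -c "
from bench import ctrl
o=ctrl.get_obs();print(o['q'],o['eef_pos'],o['wrist_force'],o['torque'],o['grasp_force'],o['time_s'])"
```

```text
[-3.91922838e-01  4.08394686e-01  1.67500913e+00  2.81230976e-04
  1.05660166e+00  2.75763684e+00] [ 0.58190836 -0.11296178  0.09181487] [2.5585382  1.46894061 3.36453838] [ 0.15815525 -0.42013833  0.04333817] 64.88000131677836 17.55
```

>>> servo_tool --commands '[[[0, 0, 0], -0.1, 50], [[0, 0, 0], -0.1, 50], [[0, 0, 0], -0.12, 50], [[0, 0, -0.4], -0.12, 50], [[0, 0, -0.5], -0.12, 50], [[0, 0, -0.5], -0.12, 50], [[0, 0, -0.5], -0.12, 50], [[0, 0, -0.5], -0.12, 50]]'

```text
time_s: 18.55
eef_pos: [0.5827, -0.1133, 0.0944]
eef_rot: [-0.0, 0.947, -0.322, 0.002]
wrist_force: [5.4, 1.0, 4.7]
opening: 0.684
grasp_force: 65.0
```

```bash
python3 -c "
from bench import ctrl
o=ctrl.get_obs();print(o['q'],o['eef_pos'],o['wrist_force'],o['torque'],o['grasp_force'],o['time_s'])"
```

```text
[-3.92195030e-01  4.04944274e-01  1.67348787e+00  7.50117508e-04
  1.05963606e+00  1.83479048e+00] [ 0.58266931 -0.11331611  0.09443916] [5.41901102 0.95024878 4.65520844] [-0.04625042 -0.84546739 -0.44676751] 64.95860015507787 18.55
```

>>> servo_tool --commands '[[[0, 0, -0.5], -0.13, 50], [[0, 0, -0.6], -0.13, 50], [[0, 0, -0.6], -0.13, 50], [[0, 0, -0.6], -0.13, 50], [[0, 0, -0.6], -0.13, 50], [[0, 0, -0.6], -0.13, 50], [[0, 0, -0.6], -0.13, 50], [[0, 0, -0.6], -0.13, 50], [[0, 0, -0.6], -0.13, 50], [[0, 0, -0.5], -0.13, 50]]'

```text
time_s: 19.8
eef_pos: [0.581, -0.1131, 0.099]
eef_rot: [0.0, 0.948, 0.317, -0.0]
wrist_force: [1.9, -1.5, -0.9]
opening: 0.686
grasp_force: 64.5
```

```bash
python3 -c "
from bench import ctrl
o=ctrl.get_obs();print(o['q'],o['eef_pos'],o['wrist_force'],o['torque'],o['grasp_force'],o['time_s'])"
```

```text
[-3.92458402e-01  3.97310816e-01  1.67316620e+00 -5.38526058e-04
  1.07144221e+00  5.33588063e-01] [ 0.58098528 -0.113147    0.09899976] [ 1.90538105 -1.46145508 -0.90401288] [-0.19670063 -0.42521308 -0.01441436] 64.5259582484141 19.8
```

>>> servo_tool --commands '[[[0, 0, -0.3], -0.15, 50], [[0, 0, -0.3], -0.15, 50], [[0, 0, -0.3], -0.15, 50], [[0, 0, -0.3], -0.15, 50], [[0, 0, 0], -0.15, 50], [[0, 0, 0], 0, 50]]'

```text
time_s: 20.55
eef_pos: [0.5811, -0.1126, 0.1004]
eef_rot: [-0.0, 0.768, 0.64, 0.0]
wrist_force: [2.6, 0.6, 0.7]
opening: 0.685
grasp_force: 64.7
```

```bash
python3 -c "
from bench import ctrl
o=ctrl.get_obs();print(o['q'],o['eef_pos'],o['wrist_force'],o['torque'],o['grasp_force'],o['time_s'])"
```

```text
[-3.92033111e-01  3.95242508e-01  1.67262476e+00  4.60536583e-04
  1.07425415e+00 -2.10825478e-01] [ 0.58107901 -0.1126368   0.10042234] [2.63077193 0.56843708 0.69292464] [ 0.22962611 -0.48450268 -0.00298304] 64.67322813346982 20.55
```

>>> servo_tool --commands '[[[0, 0, -1], 0, 50], [[0, 0, -1], 0, 50], [[0, 0, -1], 0, 50], [[0, 0, -1], 0, 50], [[0, 0, 0], 0, 50]]'

```text
time_s: 21.18
eef_pos: [0.5813, -0.1128, 0.1048]
eef_rot: [0.0, 0.768, 0.641, 0.0]
wrist_force: [1.1, 1.3, -2.2]
opening: 0.685
grasp_force: 64.5
```

>>> servo_tool --commands '[[[0, 0, -1.5], 0, 50], [[0, 0, -1.5], 0, 50], [[0, 0, -1.5], 0, 50], [[0, 0, 0], 0, 50]]'

```text
time_s: 21.68
eef_pos: [0.5813, -0.113, 0.1095]
eef_rot: [0.0, 0.768, 0.641, 0.0]
wrist_force: [-0.1, 0.0, -0.9]
opening: 0.684
grasp_force: 64.5
```

>>> servo_tool --commands '[[[0, 0, -3], 0, 50], [[0, 0, -5], 0, 50], [[0, 0, -5], 0, 50], [[0, 0, -4], 0, 50], [[0, 0, -1], 0, 50], [[0, 0, 0], 0, 50], [[0, 0, 0], 0, 50], [[0, 0, 0], 0, 50]]'

```text
time_s: 22.68
eef_pos: [0.5812, -0.1128, 0.127]
eef_rot: [-0.0, 0.768, 0.641, -0.0]
wrist_force: [0.6, -0.9, -1.1]
opening: 0.684
grasp_force: 64.5
```

Run:
```python
from bench import ctrl
import cv2
c=ctrl.camera("side");o=ctrl.get_obs();print(o["dq"].round(3),o["eef_pos"],o["wrist_force"])
cv2.imwrite("pics/s3.png",cv2.resize(c["color"][180:275,260:350],None,fx=6,fy=6,interpolation=cv2.INTER_CUBIC)[:,:,::-1])
```

```text
[-0.     0.001 -0.002  0.002  0.001  0.001] [ 0.58113503 -0.11281713  0.12701216] [-0.21614256 -0.11960707 -1.18014761]
```

View pics/s3.png

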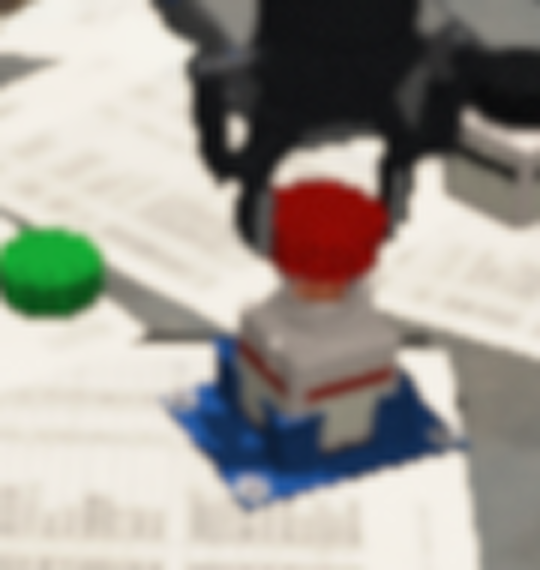

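The lid (325,230) is held clear above the neck (320,290). The jar sits exactly where it was in the holder (320,370).

```bash
python3 -c "
from bench import ctrl
print(ctrl.hand_in())"
```

```text
the job is handed in; nothing more can be done
None
```

I seated the jar fully down in the blue holder, unscrewed the lid, and handed in with the gripper holding it level, by my estimate about 18 mm above the rim, at about 22.7 s of the 53 s allowed; no verdict came back.

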